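# Click the mixer up to speed seven and start it

### The arm

A 6-joint arm with a two-finger parallel gripper is mounted at the origin on the work surface. World frame = base frame: x ahead of the robot, y to its left, z up, the work surface at z = 0. Lengths are in mm, angles in rad, forces in N, time in s.
With the tool pointing down it reaches from about 375 to 975 mm from the base axis. Payload 3.8 kg.
Tool frame: the origin (TCP) lies midway between the tips of the shut fingers; the grasp point (between the pads) lies 19 mm behind it (r.grip_point_offset is the distance from the TCP to the grasp point, in mm); z points along the fingers, y is the line along which they close (so a half turn about z gives the same grasp; the last joint's range is limited). The gripper opens to 85 mm and grips with 20 to 120 N. Pads are 22 mm wide; open, the fingers measure 114 mm over their backs; the gripper's body (76 mm by 85 mm) begins 54 mm behind the grasp point. The pads swing forward as they close: fully open they stand 13 mm farther back than shut.
Start: joints at [-1.292, 0.264, 1.604, -0, 1.274, -0.037], TCP at [209.634, -641.616, 231.28] pointing down, gripper open.
Joint ranges: [-2.63, 2.63], [-0.94, 2.18], [0.31, 2.57], [-1.31, 4.45], [0, 2.66], [-2.55, 2.55]. Speed limits (rad/s): [2.57, 2.57, 3.14, 3.14, 3.14, 3.14].

### API

Orientations are given as a rotation vector (axis times angle).
In Python, from station import r gives the robot as it stands.
- The arm moves only by the tool jog_arm, never from a script. Its argument "steps" is a list of rows, each an object with "grip": the opening, from -1 (shut) to 1 (fully open); "dp": the shift along the tool's x, y, z in mm, a list of three; "rotation": the turn, a rotation vector about the tool's x, y, z in rad, a list of three. A call has 1 to 8 rows; each row is the pose to reach, as a shift and turn from the pose commanded when the call began, along the tool's axes at that moment; what a row does not reach only later rows make up. A row lasts 1/12 s, in which the tool goes at most 41.7 mm and 7.16 degrees, less where a joint would pass 70% of its speed; a pose out of reach is approached as far as the arm can. A call with a gripper value outside its range is refused whole. The fingers move at their own pace and stop on an object; the grip force is fixed at half the most. Time passes only in rows, so rows that repeat a pose let the fingers close. It gives the time, the measured TCP pose, the force, the opening and the grip force at its end, in the units of the state.
- r.read_state(): the state, without advancing time (a new reading comes with each control period).
- r.get_image(name): name is "scene" or "top"; returns the picture (480x640x3 uint8, red, green, blue); there is no depth.
- r.get_calibration(name): a dict with "K" (3x3 intrinsics, pixels), "R" (3x3) and "t" (3): a world point X has camera coordinates R X + t. Camera axes: x right, y down, z forward; pixel columns grow to the right and rows downward; lengths in mm; the calibration is good to about 2 mm. A picture is of the moment at which its call begins. get_calibration takes no time and is no camera call.
- r.hand_in(): hands the job in; it is judged then, once.
The state is a dict: "time_s": time; "joint_pos": joint angles; "qvel": joint speeds; "effort": joint torques, N m; "tcp_pos": TCP position; "tool_rot": TCP orientation; "contact_force": force on the tool from outside, world axes, zero at the start; "torque": the same for the moment, N m; "grip_width": opening from 0.0 (shut) to 1.0 (fully open); "grip_force": force on a finger pad.
Only numpy, scipy, OpenCV 4.12 (cv2) and the standard library are available. Lean on these libraries where they do the work, as an engineer would, in place of code of your own. Each camera call takes 0.05 s, during which the arm holds its last target. There are 200 camera calls.

### The job

Set the orange mixer's speed selector to 7 by pushing its wing round gently with a fingertip, never pinching it: the smallest white dot is setting 0, and each click clockwise (seen from above) is one more. Then, with the selector at 7, press the green start button right down with a fingertip and let it come back up. Leave the loose things where they are and lift nothing.

Things in the scene. Friction and masses are not known exactly. Their poses are not given: they have to be found in the camera images.
- mixer: Orange bench mixer, fixed: a box 170 (its x) by 300 (its y) mm, flat deck 85 mm above the bench; origin under its centre, z up. Black rubber cup head on the deck at x 0, y +98 mm (72 mm wide, 38 mm tall). Selector axis at x +5, y -20 mm, on a black disc of radius 64 mm. Start button at x -45, y -115 mm.
- dial (a joint): Angle of the speed selector in rad, growing clockwise seen from above: 0 at setting 0, 0.3927 (22.5 degrees) more at each setting up to 10; stops just beyond 0 and 10. Spring detents hold it at the settings; it starts somewhere from 0 to 4. Once just past half-way between two settings it snaps into the next by itself, ahead of the finger.
- dial_axis (a point): Foot of the selector's upright turning axis, at deck height. The selector is light grey: a hub 34 mm across and 33 mm tall with one radial wing 12 mm thick, reaching 44 mm from the axis, 7 to 33 mm above the deck. About 2 N sideways on the wing at 30 mm from the axis takes it out of a detent; over 10 N counts as forcing or pinching it.
- dial_tip (a point): Outer end of the selector's wing, 44 mm from the axis, 33 mm above the deck, at the end of the red line along the wing's top. The wing points at the white dot of its setting: eleven dots on the black disc, 55 mm from the axis.
- dot_zero (a point): White dot of setting 0 on the deck, 55 mm from the selector's axis, the smallest of eleven, one per setting; the wing points at it at setting 0. The dots grow as speed rises clockwise seen from above.
- dot_ten (a point): White dot of setting 10, the largest, 55 mm from the selector's axis; the wing points at it at the fastest setting, 225 degrees clockwise of setting 0.
- start (a joint): Travel of the green start button in m: 0 up, 0.006 fully down. A spring brings it back; fully down takes 4 N.
- start_top (a point): Centre of the top of the green start button, a disc 28 mm across in a black housing; it is pressed straight down.
- tube0: Tube with a yellow cap, 16 mm wide, 110 mm tall, standing loose in the white rack; origin under its foot. Leave alone.
- tube1: Tube with a yellow cap, 16 mm wide, 110 mm tall, standing loose in the white rack; origin under its foot. Leave alone.
- tube2: Tube with a yellow cap, 16 mm wide, 110 mm tall, standing loose in the white rack; origin under its foot. Leave alone.
- jar: Amber jar with white cap, 60 mm wide, 85 mm tall, loose on the bench; origin under its centre. Leave alone.
- vial: Small glass vial with blue cap, 24 mm wide, 42 mm tall, standing loose on the mixer's deck beyond the button; origin under its centre. Leave alone.
- dish: Flat round culture dish, 94 mm wide, 16 mm tall, loose on the bench; origin under its centre. Leave alone.

How it is judged (in metres and radians):
On the way, in this order (a step that is already met when the one before it is completed fails the run):
1. the selector stands at setting 7 (value of joint dial between 2.629 and 2.869 rad), for 0.3 s.
2. the start button is pressed down at least 4.5 mm (value of joint start above 0.0045 m), for 0.05 s.
At the end, for the whole second after the job is handed in: The selector rests at setting 7 (within about 7 degrees), the start button has been pressed and is up again (within 1.5 mm), and every loose thing is within 20 mm of its starting place (all of step 1 and velocity of joint dial between -0.1 and 0.1 rad/s and value of joint start below 0.0015 m and distance of each of tube0, tube1, tube2, jar, vial, dish from where it was at the start of the episode below 0.02 m); the robot touches nothing.
It fails at once if the start button is pressed while the selector is not at 7 (value of joint start above 0.003 m and not (value of joint dial between 2.629 and 2.869 rad)).
It fails at once if the selector is pinched or forced (over 10 N) (contact force between the fingers and dial above 10 N).
It fails at once if a loose thing on the bench is lifted or shifted by more than 20 mm (distance of any of tube0, tube1, tube2, jar, vial, dish from where it was at the start of the episode above 0.02 m).
It also fails if it takes over 64 s, if anything falls off the work surface, if the arm or the gripper's body presses on something with over 40 N, if the wrist force passes 120 N, or if a joint passes its speed limit or range.

## Working session

There is one attempt and no reset: what is moved stays moved. The work goes in short steps, Python scripts to look and compute and a tool call to move; the robot and the scene stay as the last step left them, time stands still between calls to the robot, and variables do not carry over. Pictures are saved under pics/ and viewed, at most 10 in all, crops included, and the job is handed in when it is done.

Besides the shell and the picture viewer there is one more tool, called after "Request:" by a JSON object that holds its "name" and its "arguments", one argument or row to a line. jog_arm: Moves the arm, as the interface text tells. Its arguments: {"type":"object","properties":{"steps":{"type":"array"}},"required":["steps"]}

```bash
mkdir -p pics
python3 - <<'E'
from station import r
import cv2
for n in("top","scene"):
    cv2.imwrite(f"pics/{n}0.png",r.get_image(n)[:,:,::-1]); c=r.get_calibration(n); print(n,c)
s=r.read_state(); print(s)
E
```

```text
top {'K': array([[443.4531696 ,   0.        , 322.14870835],
       [  0.        , 443.4531696 , 242.96810844],
       [  0.        ,   0.        ,   1.        ]]), 'R': array([[-0.00211115, -0.99985717, -0.01676865],
       [-0.99055477,  0.00438993, -0.13704733],
       [ 0.13710137,  0.01632094, -0.99042256]]), 't': array([  47.24191568,  471.11887279, 1102.69819261])}
scene {'K': array([[587.7920694 ,   0.        , 329.94734065],
       [  0.        , 587.7920694 , 245.80583796],
       [  0.        ,   0.        ,   1.        ]]), 'R': array([[-0.32861235,  0.94442466,  0.00871662],
       [ 0.61763544,  0.22186999, -0.75451983],
       [-0.71452109, -0.24256084, -0.65621936]]), 't': array([ 107.55073103, -227.40280251, 1626.39905583])}
{'time_s': 0.1, 'joint_pos': array([-1.29189272e+00,  2.64678253e-01,  1.60525309e+00, -4.05740038e-06,
        1.27371396e+00, -3.68840249e-02]), 'qvel': array([-8.69097685e-04, -1.66128770e-03, -1.91614804e-03, -1.73057749e-03,
       -7.83638459e-06,  1.80103478e-04]), 'effort': array([ 3.85872727e-04, -5.16707540e+01, -3.68589056e+01,  5.21863939e-06,
        6.22269479e-03, -5.82118673e-05]), 'tcp_pos': array([ 209.45367071, -640.97396861,  230.0777871 ]), 'tool_rot': array([-3.10050113e+00, -4.93661068e-01,  3.95010222e-04]), 'contact_force': array([ 0.12601002,  0.28354667, -0.32279564]), 'torque': array([-0.01848877,  0.02094743,  0.03534097]), 'grip_force': 0.0, 'grip_width': 0.9985372606188935}
```

View pics/top0.png

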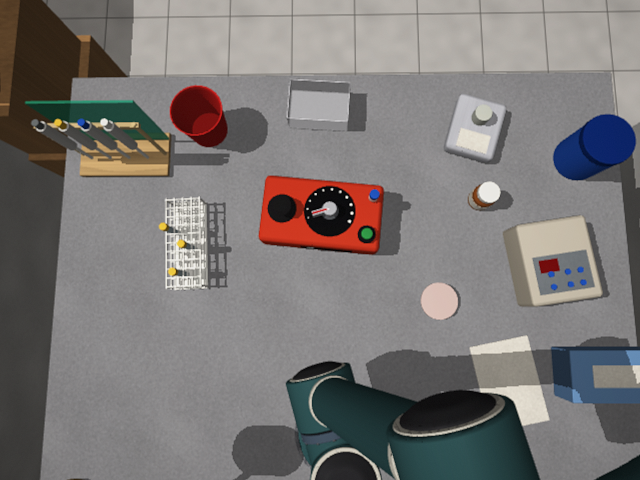

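View pics/scene0.png

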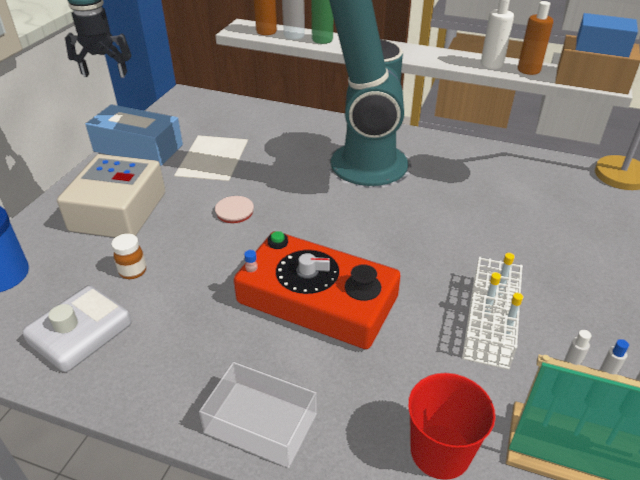

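The top picture shows the mixer around (322,215): button (367,234), vial (374,195), selector hub (331,210) with its wing pointing left towards about (312,212). Next I'll rectify the deck plane to measure it.

```bash
cat > h.py <<'E'
import numpy as np, cv2
from station import r
def proj(n,X):
    c=r.get_calibration(n); p=(c['R']@np.atleast_2d(X).T).T+c['t']; p=p@c['K'].T; return p[:,:2]/p[:,2:]
def unproj(n,uv,z):
    c=r.get_calibration(n); d=c['R'].T@np.linalg.inv(c['K'])@np.array([*uv,1.]); o=-c['R'].T@c['t']; return o+d*(z-o[2])/d[2]
def rect(n,img,x1,y1,s,w,h,z):  # image up = +x, left = +y ; (0,0) is world x1,y1
    q=np.float32([[0,0],[w,0],[w,h],[0,h]])
    P=proj(n,[[x1-b/s,y1-a/s,z] for a,b in q]).astype(np.float32)
    return cv2.warpPerspective(img,cv2.getPerspectiveTransform(P,q),(w,h),flags=cv2.INTER_CUBIC)
E
python3 - <<'E'
from h import *
for n,uv in(("top",(331,210)),("scene",(308,262))): print(n,unproj(n,uv,118))
c=unproj("top",(322,215),85);x1,y1=c[0]+115,c[1]+190;x1,y1=round(x1),round(y1);print(x1,y1)
ims=[rect(n,cv2.imread(f"pics/{n}0.png"),x1,y1,2,760,460,85) for n in("top","scene")]
for k,im in zip("ts",ims): cv2.imwrite(f"pics/rect_{k}.png",im)
for im,n in zip(ims,"ts"):
    h=cv2.cvtColor(im,cv2.COLOR_BGR2HSV)
    g=cv2.inRange(h,(50,100,60),(80,255,255)); ys,xs=np.nonzero(g); print(n,"green",x1-ys.mean()/2,y1-xs.mean()/2,len(xs))
    o=cv2.inRange(h,(0,150,150),(12,255,255)); cs,_=cv2.findContours(o,0,2); q=max(cs,key=cv2.contourArea); b=cv2.minAreaRect(q); print(x1-b[0][1]/2,y1-b[0][0]/2,b[1],b[2])
E
```

```text
top [538.9503231   22.96929569 118.        ]
scene [552.07153085  31.78520947 118.        ]
649 235
t green 487.9564492216457 -63.427538917716845 2698
540.3543014526367 49.66624450683594 (582.7666015625, 328.7699890136719) 5.80281925201416
s green 466.6905888538381 -71.16679810725554 3804
552.8146667480469 56.82179260253906 (621.4088745117188, 354.460205078125) 5.980599403381348
```

View pics/rect_t.png

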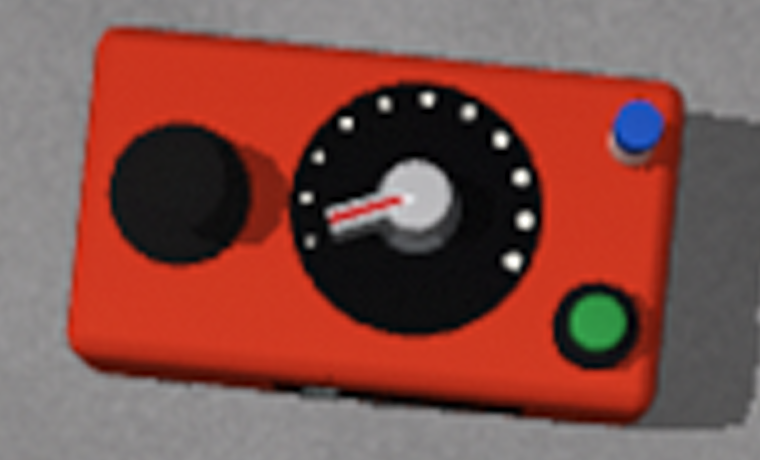

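View pics/rect_s.png

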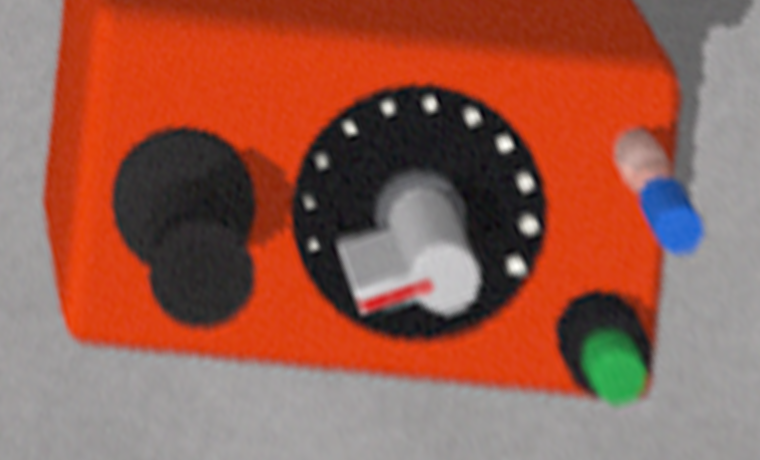

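The rectified views show all eleven dots. Dot 0 is at about (312,243), dot 8 at (523,180), and the wing points at dot 0. From these I get:
- **Selector axis:** about (543, 26) mm
- **Mixer yaw:** about -5.8°
- **Button:** about (485, -63) mm

The wing has to go clockwise from 107° to -51° in the world frame. I'll shut the fingers, square the tool to the world axes and rise.

Request:
{"name": "jog_arm", "arguments": {
  "steps": [
    {"grip": -1,"dp": [0,0,-40],"rotation": [0,0,0.12]},
    {"grip": -1,"dp": [0,0,-50],"rotation": [0,0,0.24]},
    {"grip": -1,"dp": [0,0,-50],"rotation": [0,0,0.316]},
    {"grip": -1,"dp": [0,0,-50],"rotation": [0,0,0.316]},
    {"grip": -1,"dp": [0,0,-50],"rotation": [0,0,0.316]}
  ]
}}

```text
time_s: 0.52
tcp_pos: [209.5, -641.2, 280.6]
tool_rot: [-3.141, -0.003, 0.0]
contact_force: [0.4, 0.5, -0.6]
grip_width: 0.3
grip_force: 0.0
```

Request:
{"name": "jog_arm", "arguments": {
  "steps": [
    {"grip": -1,"dp": [16,-37,0],"rotation": [0,0,0]},
    {"grip": -1,"dp": [32,-74,0],"rotation": [0,0,0]},
    {"grip": -1,"dp": [48,-111,0],"rotation": [0,0,0]},
    {"grip": -1,"dp": [64,-148,0],"rotation": [0,0,0]},
    {"grip": -1,"dp": [80,-185,0],"rotation": [0,0,0]},
    {"grip": -1,"dp": [96,-222,0],"rotation": [0,0,0]},
    {"grip": -1,"dp": [112,-259,0],"rotation": [0,0,0]},
    {"grip": -1,"dp": [128,-296,0],"rotation": [0,0,0]}
  ]
}}

```text
time_s: 1.18
tcp_pos: [337.4, -343.2, 279.8]
tool_rot: [-3.14, -0.002, 0.002]
contact_force: [0.9, -0.4, 0.1]
grip_width: 0.003
grip_force: 0.0
```

Request:
{"name": "jog_arm", "arguments": {
  "steps": [
    {"grip": -1,"dp": [16,-37,0],"rotation": [0,0,0]},
    {"grip": -1,"dp": [32,-74,0],"rotation": [0,0,0]},
    {"grip": -1,"dp": [48,-111,0],"rotation": [0,0,0]},
    {"grip": -1,"dp": [64,-148,0],"rotation": [0,0,0]},
    {"grip": -1,"dp": [80,-185,0],"rotation": [0,0,0]},
    {"grip": -1,"dp": [96,-222,0],"rotation": [0,0,0]},
    {"grip": -1,"dp": [112,-259,0],"rotation": [0,0,0]},
    {"grip": -1,"dp": [128,-296,0],"rotation": [0,0,0]}
  ]
}}

```text
time_s: 1.85
tcp_pos: [465.3, -47.6, 280.2]
tool_rot: [-3.141, -0.004, 0.003]
contact_force: [0.2, -0.9, -0.7]
grip_width: -0.0
grip_force: 0.0
```

Request:
{"name": "jog_arm", "arguments": {
  "steps": [
    {"grip": -1,"dp": [14,-29,20],"rotation": [0,0,0]},
    {"grip": -1,"dp": [27,-58,40],"rotation": [0,0,0]},
    {"grip": -1,"dp": [40,-87,60],"rotation": [0,0,0]},
    {"grip": -1,"dp": [40,-87,95],"rotation": [0,0,0]},
    {"grip": -1,"dp": [40,-87,125],"rotation": [0,0,0]},
    {"grip": -1,"dp": [40,-87,145],"rotation": [0,0,0]},
    {"grip": -1,"dp": [40,-87,145],"rotation": [0,0,0]}
  ]
}}

```text
time_s: 2.43
tcp_pos: [500.3, 37.6, 129.6]
tool_rot: [3.141, 0.004, -0.02]
contact_force: [-0.9, -0.4, -0.4]
grip_width: -0.004
grip_force: 0.0
```

Run:
```python
from h import *
s=r.read_state(); print(s['tcp_pos'],s['contact_force'])
im=r.get_image("scene")[:,:,::-1]; print(proj("scene",[s['tcp_pos']]))
cv2.imwrite("pics/a.png",cv2.resize(im[170:350,200:440],None,fx=3,fy=3,interpolation=2))
```

```text
[500.2882143   37.61935932 129.62276649] [-0.86230476 -0.36192941 -0.35114983]
[[319.84432738 241.87132783]]
```

View pics/a.png

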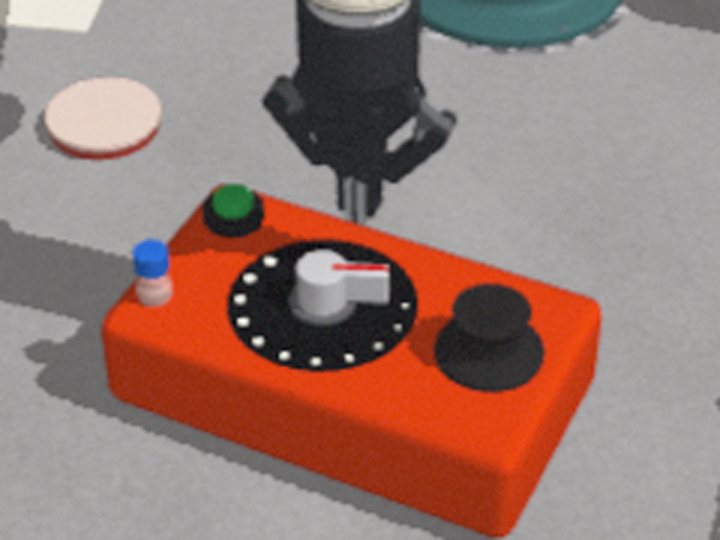

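The fingertip at crop (355,218) is in front of the deck on the robot side, clear of the hub and wing, and it matches the projected TCP. The wing points at the smallest dot. Now I'll lower it beside the wing.

Request:
{"name": "jog_arm", "arguments": {
  "steps": [
    {"grip": -1,"dp": [0,0,0],"rotation": [0,0,0]},
    {"grip": -1,"dp": [0,0,10],"rotation": [0,0,0]},
    {"grip": -1,"dp": [0,0,20],"rotation": [0,0,0]},
    {"grip": -1,"dp": [0,0,28],"rotation": [0,0,0]},
    {"grip": -1,"dp": [0,0,32],"rotation": [0,0,0]},
    {"grip": -1,"dp": [0,0,32],"rotation": [0,0,0]},
    {"grip": -1,"dp": [0,0,32],"rotation": [0,0,0]}
  ]
}}

```text
time_s: 3.07
tcp_pos: [505.5, 37.2, 104.0]
tool_rot: [-3.142, 0.001, 0.001]
contact_force: [0.6, 0.2, -0.1]
grip_width: -0.003
grip_force: 0.0
```

Run:
```python
import numpy as np
c=np.array([543.4,26.1]); p=np.array([505.5,37.2]); a=163
while a>-10:
    L=[]
    for i in range(8):
        a-=3; t=np.radians(a); q=c+39*np.array([np.cos(t),np.sin(t)]); L.append([round(float(q[0]-p[0]),1),round(float(p[1]-q[1]),1)])
    print(a,L); p=p+np.array([L[-1][0],-L[-1][1]])
```

```text
139 [[1.3, -2.2], [2.0, -4.1], [2.8, -6.0], [3.8, -7.8], [4.8, -9.6], [6.0, -11.3], [7.2, -12.9], [8.5, -14.5]]
115 [[1.3, -1.5], [2.8, -2.9], [4.3, -4.3], [5.9, -5.5], [7.6, -6.7], [9.3, -7.8], [11.1, -8.8], [12.9, -9.7]]
91 [[1.9, -0.9], [3.8, -1.6], [5.8, -2.2], [7.7, -2.7], [9.7, -3.1], [11.7, -3.4], [13.8, -3.6], [15.8, -3.7]]
67 [[2.1, 0.0], [4.1, 0.1], [6.1, 0.4], [8.1, 0.7], [10.1, 1.2], [12.1, 1.7], [14.0, 2.4], [15.9, 3.1]]
43 [[1.9, 0.8], [3.7, 1.8], [5.5, 2.8], [7.2, 4.0], [8.8, 5.2], [10.4, 6.5], [11.9, 7.8], [13.3, 9.3]]
19 [[1.4, 1.5], [2.6, 3.1], [3.8, 4.8], [4.9, 6.5], [5.9, 8.3], [6.8, 10.1], [7.7, 12.0], [8.4, 13.9]]
-5 [[0.6, 2.0], [1.1, 3.9], [1.5, 5.9], [1.8, 7.9], [2.0, 10.0], [2.1, 12.0], [2.1, 14.1], [2.0, 16.1]]
-29 [[-0.3, 2.0], [-0.6, 4.0], [-1.1, 6.0], [-1.6, 8.0], [-2.3, 9.9], [-3.0, 11.8], [-3.8, 13.7], [-4.8, 15.5]]
```

Request:
{"name": "jog_arm", "arguments": {
  "steps": [
    {"grip": -1,"dp": [1.3,-2.2,1],"rotation": [0,0,0]},
    {"grip": -1,"dp": [2,-4,2],"rotation": [0,0,0]},
    {"grip": -1,"dp": [2.8,-6,3],"rotation": [0,0,0]},
    {"grip": -1,"dp": [3.8,-7.8,4],"rotation": [0,0,0]},
    {"grip": -1,"dp": [4.8,-9.6,4],"rotation": [0,0,0]},
    {"grip": -1,"dp": [6,-11.3,4],"rotation": [0,0,0]},
    {"grip": -1,"dp": [7.2,-13,4],"rotation": [0,0,0]},
    {"grip": -1,"dp": [8.5,-14.5,4],"rotation": [0,0,0]}
  ]
}}

```text
time_s: 3.73
tcp_pos: [514.5, 52.1, 100.3]
tool_rot: [-3.142, 0.0, -0.0]
contact_force: [0.2, 0.1, -0.6]
grip_width: 0.002
grip_force: 0.0
```

Request:
{"name": "jog_arm", "arguments": {
  "steps": [
    {"grip": -1,"dp": [1.3,-1.5,0],"rotation": [0,0,0]},
    {"grip": -1,"dp": [2.8,-2.9,0],"rotation": [0,0,0]},
    {"grip": -1,"dp": [4.3,-4.3,0],"rotation": [0,0,0]},
    {"grip": -1,"dp": [5.9,-5.5,0],"rotation": [0,0,0]},
    {"grip": -1,"dp": [7.6,-6.7,0],"rotation": [0,0,0]},
    {"grip": -1,"dp": [9.3,-7.8,0],"rotation": [0,0,0]},
    {"grip": -1,"dp": [11.1,-8.8,0],"rotation": [0,0,0]},
    {"grip": -1,"dp": [12.9,-9.7,0],"rotation": [0,0,0]}
  ]
}}

```text
time_s: 4.4
tcp_pos: [527.9, 61.9, 100.4]
tool_rot: [-3.141, 0.001, -0.002]
contact_force: [0.1, -0.1, -0.2]
grip_width: 0.0
grip_force: 0.0
```

Run:
```python
from h import *
s=r.read_state(); print(s['tcp_pos'],s['contact_force'])
im=r.get_image("scene")[:,:,::-1]
cv2.imwrite("pics/b.png",cv2.resize(im[190:330,230:420],None,fx=4,fy=4,interpolation=2))
```

```text
[527.92035163  61.90969442 100.43977317] [ 0.05475018 -0.10304412 -0.2253642 ]
```

View pics/b.png

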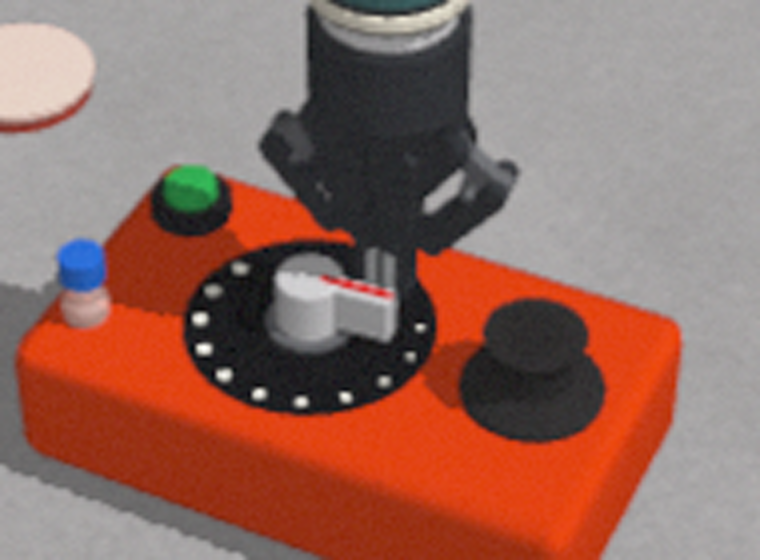

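The selector has clicked from 0 to 1: the wing tip at (390,325) points at dot 1, with the finger behind it and almost no force. I'll continue along the arc.

Request:
{"name": "jog_arm", "arguments": {
  "steps": [
    {"grip": -1,"dp": [1.9,-0.9,0],"rotation": [0,0,0]},
    {"grip": -1,"dp": [3.8,-1.6,0],"rotation": [0,0,0]},
    {"grip": -1,"dp": [5.8,-2.2,0],"rotation": [0,0,0]},
    {"grip": -1,"dp": [7.7,-2.7,0],"rotation": [0,0,0]},
    {"grip": -1,"dp": [9.7,-3.1,0],"rotation": [0,0,0]},
    {"grip": -1,"dp": [11.7,-3.4,0],"rotation": [0,0,0]},
    {"grip": -1,"dp": [13.8,-3.6,0],"rotation": [0,0,0]},
    {"grip": -1,"dp": [15.8,-3.7,0],"rotation": [0,0,0]}
  ]
}}

```text
time_s: 5.12
tcp_pos: [544.0, 65.4, 100.6]
tool_rot: [-3.141, 0.0, -0.003]
contact_force: [-0.7, 0.2, 0.9]
grip_width: 0.002
grip_force: 0.4
```

Request:
{"name": "jog_arm", "arguments": {
  "steps": [
    {"grip": -1,"dp": [2.1,0,0],"rotation": [0,0,0]},
    {"grip": -1,"dp": [4.1,0.1,0],"rotation": [0,0,0]},
    {"grip": -1,"dp": [6.1,0.4,0],"rotation": [0,0,0]},
    {"grip": -1,"dp": [8.1,0.7,0],"rotation": [0,0,0]},
    {"grip": -1,"dp": [10.1,1.2,0],"rotation": [0,0,0]},
    {"grip": -1,"dp": [12.1,1.7,0],"rotation": [0,0,0]},
    {"grip": -1,"dp": [14,2.4,0],"rotation": [0,0,0]},
    {"grip": -1,"dp": [15.9,3.1,0],"rotation": [0,0,0]}
  ]
}}

```text
time_s: 5.78
tcp_pos: [558.9, 62.2, 100.3]
tool_rot: [-3.141, 0.001, 0.001]
contact_force: [-2.4, 1.8, 0.4]
grip_width: -0.004
grip_force: 1.2
```

```bash
cat >> h.py <<'E'
C=np.array([543.4,26.1])
def dial(n="scene"):
    im=np.ascontiguousarray(r.get_image(n)[:,:,::-1]); q=rect(n,im,C[0]+60,C[1]+60,4,480,480,118)
    f=q.astype(int); h=cv2.cvtColor(q,cv2.COLOR_BGR2HSV)
    red=(((h[...,0]>170)|(h[...,0]<9))&(h[...,1]>120)&(h[...,2]>80)).astype(np.uint8)
    yy,xx=np.mgrid[:480,:480]; red[np.hypot(xx-240,yy-240)>190]=0
    k,_,st,ce=cv2.connectedComponentsWithStats(red)
    for i in range(1,k):
        if st[i,4]>60:
            ys,xs=np.nonzero(_==i); wx,wy=60-ys.mean()/4,60-xs.mean()/4; a=np.degrees(np.arctan2(wy,wx)); print("red",st[i,4],wx.round(1),wy.round(1),"ang",a.round(1),"setting",((106.7-a)/22.5).round(2))
    return im,q
E
python3 - <<'E'
from h import *
s=r.read_state(); print(s['tcp_pos'],s['contact_force']); t=s['tcp_pos'][:2]-C; print(np.degrees(np.arctan2(t[1],t[0])))
im,q=dial(); cv2.imwrite("pics/c.png",np.hstack([q,cv2.resize(im[230:310,270:350],(480,480))]) [:, :960]); cv2.imwrite("pics/c.png",cv2.resize(cv2.imread("pics/c.png"),(800,400)))
E
```

```text
[558.90518662  62.18312391 100.2645241 ] [-2.36751492  1.82051856  0.42476449]
66.74644366425629
red 1865 20.4 14.0 ang 34.5 setting 3.21
red 7837 -11.1 -38.0 ang -106.3 setting 9.47
red 607 -29.9 -15.8 ang -152.1 setting 11.5
```

View pics/c.png

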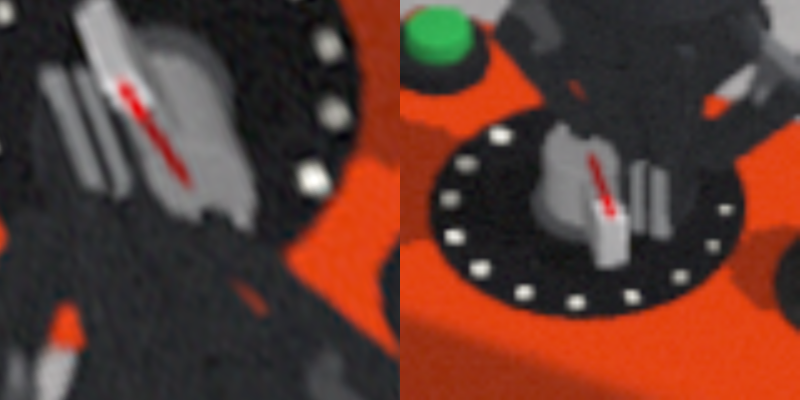

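The finger is pushing the wing at about setting 3.2. The red line's angle is about 33° with the finger 34° behind it, and the force is about 3 N. I'll continue.

Request:
{"name": "jog_arm", "arguments": {
  "steps": [
    {"grip": -1,"dp": [1.9,0.8,0],"rotation": [0,0,0]},
    {"grip": -1,"dp": [3.7,1.8,0],"rotation": [0,0,0]},
    {"grip": -1,"dp": [5.5,2.8,0],"rotation": [0,0,0]},
    {"grip": -1,"dp": [7.2,4,0],"rotation": [0,0,0]},
    {"grip": -1,"dp": [8.8,5.2,0],"rotation": [0,0,0]},
    {"grip": -1,"dp": [10.4,6.5,0],"rotation": [0,0,0]},
    {"grip": -1,"dp": [11.9,7.8,0],"rotation": [0,0,0]},
    {"grip": -1,"dp": [13.3,9.3,0],"rotation": [0,0,0]}
  ]
}}

```text
time_s: 6.5
tcp_pos: [572.1, 52.9, 100.2]
tool_rot: [-3.141, 0.001, 0.001]
contact_force: [-2.4, 2.0, 0.4]
grip_width: -0.004
grip_force: 1.2
```

```bash
sed -i 's/    return im,q/            if 300<st[i,4]<4000: v=cv2.fitLine(np.c_[-ys,-xs].astype(np.float32),2,0,.01,.01).ravel(); a=np.degrees(np.arctan2(v[1],v[0])); print("  line ang",a.round(1),"or",(a+180).round(1),"setting",((106.7-a)\/22.5).round(2))\n    return im,q/' h.py
cat > st.py <<'E'
from h import *
s=r.read_state(); t=s['tcp_pos'][:2]-C; print(s['tcp_pos'].round(1),s['contact_force'].round(1),"finger",np.degrees(np.arctan2(t[1],t[0])).round(1),np.hypot(*t).round(1))
im,q=dial(); cv2.imwrite("pics/last.png",cv2.resize(im[200:320,230:390],(800,600),interpolation=2))
E
python3 st.py
```

```text
[572.1  52.9 100.2] [-2.4  2.   0.4] finger 43.1 39.3
red 1491 27.4 4.8 ang 9.9 setting 4.3
  line ang 10.2 or 190.2 setting 4.29
red 3079 -1.6 -42.8 ang -92.1 setting 8.84
  line ang -7.5 or 172.5 setting 5.07
red 377 -17.9 -28.0 ang -122.6 setting 10.19
  line ang 45.3 or 225.3 setting 2.73
red 1721 -30.5 30.9 ang 134.6 setting -1.24
  line ang 39.0 or 219.0 setting 3.01
```

Request:
{"name": "jog_arm", "arguments": {
  "steps": [
    {"grip": -1,"dp": [1.4,1.5,0],"rotation": [0,0,0]},
    {"grip": -1,"dp": [2.6,3.1,0],"rotation": [0,0,0]},
    {"grip": -1,"dp": [3.8,4.8,0],"rotation": [0,0,0]},
    {"grip": -1,"dp": [4.9,6.5,0],"rotation": [0,0,0]},
    {"grip": -1,"dp": [5.9,8.3,0],"rotation": [0,0,0]},
    {"grip": -1,"dp": [6.8,10.1,0],"rotation": [0,0,0]},
    {"grip": -1,"dp": [7.7,12,0],"rotation": [0,0,0]},
    {"grip": -1,"dp": [8.4,13.9,0],"rotation": [0,0,0]}
  ]
}}

```text
time_s: 7.22
tcp_pos: [580.3, 39.3, 100.2]
tool_rot: [-3.14, 0.001, 0.001]
contact_force: [-1.6, 4.9, 1.1]
grip_width: 0.0
grip_force: 1.9
```

```bash
python3 st.py
```

```text
[580.3  39.3 100.2] [-1.6  4.9  1.1] finger 19.8 39.2
red 686 33.7 -9.0 ang -15.0 setting 5.41
  line ang -14.9 or 165.1 setting 5.4
red 350 9.4 -45.1 ang -78.2 setting 8.22
  line ang 11.3 or 191.3 setting 4.24
red 799 -8.0 -40.8 ang -101.1 setting 9.24
  line ang 47.8 or 227.8 setting 2.62
red 2158 -34.6 19.4 ang 150.8 setting -1.96
  line ang 1.2 or 181.2 setting 4.69
```

Request:
{"name": "jog_arm", "arguments": {
  "steps": [
    {"grip": -1,"dp": [0.4,1.3,0],"rotation": [0,0,0]},
    {"grip": -1,"dp": [0.7,2.6,0],"rotation": [0,0,0]},
    {"grip": -1,"dp": [1.1,3.9,0],"rotation": [0,0,0]},
    {"grip": -1,"dp": [1.4,5.2,0],"rotation": [0,0,0]},
    {"grip": -1,"dp": [1.6,6.5,0],"rotation": [0,0,0]},
    {"grip": -1,"dp": [1.8,7.9,0],"rotation": [0,0,0]},
    {"grip": -1,"dp": [1.9,9,0],"rotation": [0,0,0]},
    {"grip": -1,"dp": [2,10,0],"rotation": [0,0,0]}
  ]
}}

```text
time_s: 7.93
tcp_pos: [582.6, 29.0, 100.3]
tool_rot: [-3.141, 0.001, 0.0]
contact_force: [-0.0, 1.6, 0.0]
grip_width: -0.001
grip_force: 0.7
```

```bash
python3 st.py
```

```text
[582.6  29.  100.3] [-0.   1.6  0. ] finger 4.3 39.3
red 502 32.2 -20.0 ang -31.9 setting 6.16
  line ang -15.1 or 164.9 setting 5.41
red 194 -1.9 -46.3 ang -92.4 setting 8.85
red 378 -24.4 39.2 ang 121.9 setting -0.67
  line ang 30.8 or 210.8 setting 3.37
red 1752 -34.6 8.0 ang 167.0 setting -2.68
  line ang 2.3 or 182.3 setting 4.64
```

View pics/last.png

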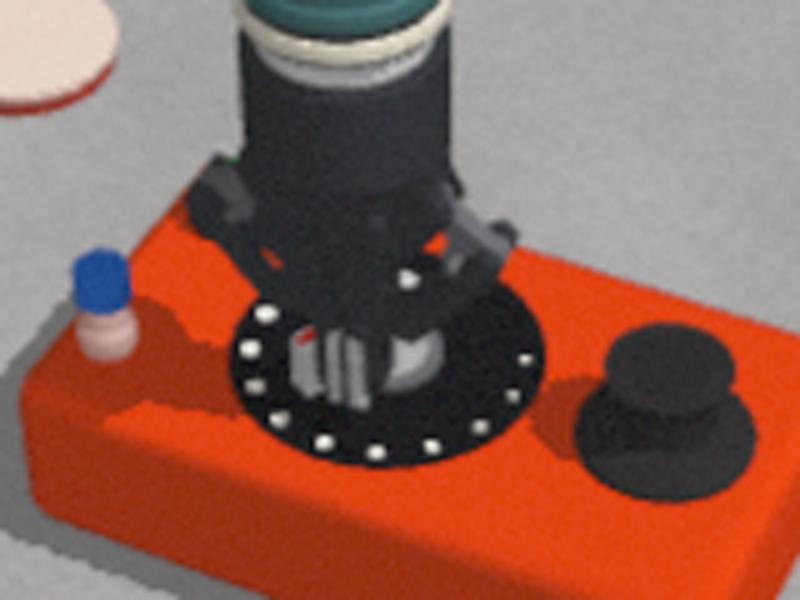

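The finger at (350,370) is against the wing at about setting 6.1. I'll take finer steps to the 6.5 snap point, watching for the force to drop.

Request:
{"name": "jog_arm", "arguments": {
  "steps": [
    {"grip": -1,"dp": [0,0.8,0],"rotation": [0,0,0]},
    {"grip": -1,"dp": [0,1.6,0],"rotation": [0,0,0]},
    {"grip": -1,"dp": [0,2.4,0],"rotation": [0,0,0]},
    {"grip": -1,"dp": [0,3.2,0],"rotation": [0,0,0]},
    {"grip": -1,"dp": [0,4,0],"rotation": [0,0,0]}
  ]
}}

```text
time_s: 8.4
tcp_pos: [582.6, 25.1, 100.3]
tool_rot: [-3.141, 0.0, 0.0]
contact_force: [0.3, 3.8, 0.6]
grip_width: 0.0
grip_force: 1.0
```

```bash
python3 st.py
```

```text
[582.6  25.1 100.3] [0.3 3.8 0.6] finger -1.5 39.2
red 322 31.3 -24.1 ang -37.7 setting 6.42
  line ang -23.4 or 156.6 setting 5.78
red 895 -26.5 36.8 ang 125.8 setting -0.85
  line ang 37.4 or 217.4 setting 3.08
red 1920 -33.9 3.6 ang 174.0 setting -2.99
  line ang -7.9 or 172.1 setting 5.09
```

Request:
{"name": "jog_arm", "arguments": {
  "steps": [
    {"grip": -1,"dp": [0,0.6,0],"rotation": [0,0,0]},
    {"grip": -1,"dp": [0,1.2,0],"rotation": [0,0,0]}
  ]
}}

```text
time_s: 8.62
tcp_pos: [582.6, 23.8, 100.3]
tool_rot: [-3.141, 0.0, -0.0]
contact_force: [-0.9, 3.7, -0.7]
grip_width: 0.002
grip_force: 1.0
```

Request:
{"name": "jog_arm", "arguments": {
  "steps": [
    {"grip": -1,"dp": [0,0.5,0],"rotation": [0,0,0]},
    {"grip": -1,"dp": [0,1,0],"rotation": [0,0,0]}
  ]
}}

```text
time_s: 8.78
tcp_pos: [582.6, 22.4, 100.3]
tool_rot: [3.141, 0.0, 0.0]
contact_force: [-0.3, -0.5, 0.1]
grip_width: -0.003
grip_force: 0.2
```

```bash
python3 st.py
```

```text
[582.6  22.4 100.3] [-0.3 -0.5  0.1] finger -5.4 39.4
red 225 30.3 -26.7 ang -41.4 setting 6.58
red 1340 -27.8 35.1 ang 128.4 setting -0.96
  line ang 41.2 or 221.2 setting 2.91
red 2023 -33.7 1.0 ang 178.3 setting -3.18
  line ang -3.4 or 176.6 setting 4.89
```

The force dropped to zero, so it has snapped. I'll back away, lift clear and look.

Request:
{"name": "jog_arm", "arguments": {
  "steps": [
    {"grip": -1,"dp": [0,-3,0],"rotation": [0,0,0]},
    {"grip": -1,"dp": [0,-7,0],"rotation": [0,0,0]},
    {"grip": -1,"dp": [0,-7,-20],"rotation": [0,0,0]},
    {"grip": -1,"dp": [0,-7,-50],"rotation": [0,0,0]},
    {"grip": -1,"dp": [-20,20,-80],"rotation": [0,0,0]},
    {"grip": -1,"dp": [-50,40,-80],"rotation": [0,0,0]},
    {"grip": -1,"dp": [-80,70,-80],"rotation": [0,0,0]},
    {"grip": -1,"dp": [-98,86,-80],"rotation": [0,0,0]}
  ]
}}

```text
time_s: 9.5
tcp_pos: [482.7, -64.8, 181.1]
tool_rot: [3.14, 0.001, 0.0]
contact_force: [0.6, -0.3, -0.1]
grip_width: -0.002
grip_force: 0.0
```

```bash
python3 st.py
```

```text
[482.7 -64.8 181.1] [ 0.6 -0.3 -0.1] finger -123.8 109.3
red 2400 18.8 -17.1 ang -42.3 setting 6.62
  line ang -40.0 or 140.0 setting 6.52
red 28761 -27.6 -11.0 ang -158.3 setting 11.78
```

View pics/last.png

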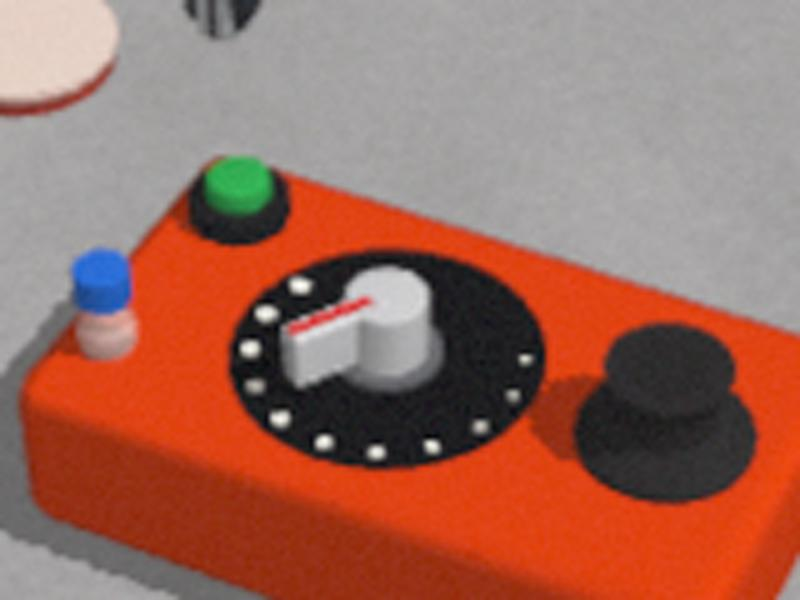

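The wing now points between about dots 6 and 7 in this view, at roughly (288,330), and the line-fit value is ambiguous. I'll measure it more carefully by matching the projected red line in both cameras.

```bash
cat > m.py <<'E'
from h import *
def score(n,im,c,a):
    rr=np.linspace(18,43,60); t=np.radians(a); X=np.c_[c[0]+rr*np.cos(t),c[1]+rr*np.sin(t),np.full(60,118.)]
    p=proj(n,X).astype(np.float32); v=cv2.remap(im,p[:,0].reshape(1,-1),p[:,1].reshape(1,-1),1)[0].astype(float); return (v[:,2]-v[:,1]).mean()
def best(n,im,c):
    B=(-1,)
    for ox in np.arange(-3,3.1,1):
        for oy in np.arange(-3,3.1,1):
            A=np.arange(-70,125,1.); S=[score(n,im,c+[ox,oy],a) for a in A]; i=int(np.argmax(S))
            B=max(B,(S[i],A[i],(106.7-A[i])/22.5,ox,oy))
    A=np.arange(-70,125,1.); S=[score(n,im,c,a) for a in A]; i=int(np.argmax(S)); print(n,"best",np.round(B,2),"nominal",A[i],(106.7-A[i])/22.5)
ax={"top":np.array([544.5,27.2]),"scene":np.array([542.2,25.])}
if __name__=="__main__":
    out=[]
    for n in ax:
        best(n,cv2.imread(f"pics/{n}0.png"),ax[n]); im=np.ascontiguousarray(r.get_image(n)[:,:,::-1]); cv2.imwrite(f"pics/{n}_now.png",im); best(n,im,ax[n])
        out.append(rect(n,im,ax[n][0]+65,ax[n][1]+65,3,390,390,[85,118][0]))
    cv2.imwrite("pics/both.png",np.hstack(out))
E
python3 m.py
```

```text
Traceback (most recent call last):
  File "m.py", line 16, in <module>
    best(n,cv2.imread(f"pics/{n}0.png"),ax[n]); im=np.ascontiguousarray(r.get_image(n)[:,:,::-1]); cv2.imwrite(f"pics/{n}_now.png",im); best(n,im,ax[n])
    ~~~~^^^^^^^^^^^^^^^^^^^^^^^^^^^^^^^^^^^^^^
  File "m.py", line 9, in best
    A=np.arange(-70,125,1.); S=[score(n,im,c+[ox,oy],a) for a in A]; i=int(np.argmax(S))
                                ~~~~~^^^^^^^^^^^^^^^^^^
  File "m.py", line 4, in score
    p=proj(n,X).astype(np.float32); v=cv2.remap(im,p[:,0].reshape(1,-1),p[:,1].reshape(1,-1),1)[0].astype(float); return (v[:,2]-v[:,1]).mean()
      ~~~~^^^^^
  File "h.py", line 4, in proj
    c=r.get_calibration(n); p=(c['R']@np.atleast_2d(X).T).T+c['t']; p=p@c['K'].T; return p[:,:2]/p[:,2:]
ValueError: time passes only in moves, steps and waits
```

```bash
sed -i 's/^def proj/CAL={n:r.get_calibration(n) for n in ("top","scene")}\ndef proj/; s/c=r.get_calibration(n);/c=CAL[n];/' h.py; python3 m.py
```

```text
top best [ 1.381e+02  1.050e+02  8.000e-02  0.000e+00 -2.000e+00] nominal 106.0 0.03111111111111124
top best [145.83 -40.     6.52  -1.     1.  ] nominal -40.0 6.52
scene best [ 1.488e+02  1.090e+02 -1.000e-01  3.000e+00 -1.000e+00] nominal 105.0 0.07555555555555568
scene best [141.4  -39.     6.48  -3.     3.  ] nominal -38.0 6.431111111111111
```

View pics/both.png

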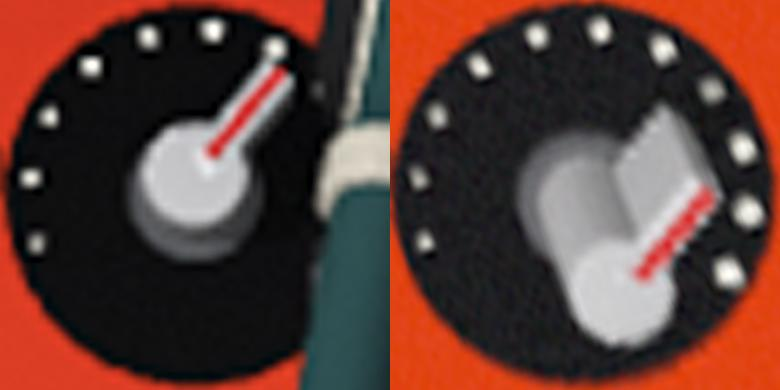

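Both cameras put the line at -39.5°, so the selector is balanced on the crest at about 6.5, held by friction. I'll go back the way I came and nudge it slightly further.

Request:
{"name": "jog_arm", "arguments": {
  "steps": [
    {"grip": -1,"dp": [30,-28,0],"rotation": [0,0,0]},
    {"grip": -1,"dp": [60,-56,0],"rotation": [0,0,0]},
    {"grip": -1,"dp": [85,-80,0],"rotation": [0,0,0]},
    {"grip": -1,"dp": [98,-94,0],"rotation": [0,0,0]},
    {"grip": -1,"dp": [98,-94,0],"rotation": [0,0,0]},
    {"grip": -1,"dp": [98,-94,30],"rotation": [0,0,0]},
    {"grip": -1,"dp": [98,-94,60],"rotation": [0,0,0]},
    {"grip": -1,"dp": [98,-94,80],"rotation": [0,0,0]}
  ]
}}

```text
time_s: 10.32
tcp_pos: [581.8, 31.5, 97.8]
tool_rot: [3.141, 0.002, -0.003]
contact_force: [-1.0, 0.0, -0.8]
grip_width: -0.004
grip_force: 0.0
```

Request:
{"name": "jog_arm", "arguments": {
  "steps": [
    {"grip": -1,"dp": [0,1,0],"rotation": [0,0,0]},
    {"grip": -1,"dp": [0,3,0],"rotation": [0,0,0]},
    {"grip": -1,"dp": [0,5,0],"rotation": [0,0,0]},
    {"grip": -1,"dp": [0,6.5,0],"rotation": [0,0,0]},
    {"grip": -1,"dp": [0,7.5,0],"rotation": [0,0,0]},
    {"grip": -1,"dp": [0,8.2,0],"rotation": [0,0,0]}
  ]
}}

```text
time_s: 10.82
tcp_pos: [583.8, 22.2, 102.1]
tool_rot: [-3.142, 0.001, -0.005]
contact_force: [-0.2, -0.2, -0.8]
grip_width: 0.001
grip_force: 0.0
```

Request:
{"name": "jog_arm", "arguments": {
  "steps": [
    {"grip": -1,"dp": [0,0.5,0],"rotation": [0,0,0]},
    {"grip": -1,"dp": [0,1,0],"rotation": [0,0,0]}
  ]
}}

```text
time_s: 10.98
tcp_pos: [583.1, 21.4, 101.1]
tool_rot: [-3.141, 0.001, -0.002]
contact_force: [0.9, 0.2, -0.1]
grip_width: 0.001
grip_force: 0.0
```

```bash
python3 st.py | head -2
```

```text
[583.1  21.4 101.1] [ 0.9  0.2 -0.1] finger -6.8 40.0
red 97 30.0 -27.1 ang -42.1 setting 6.61
```

Request:
{"name": "jog_arm", "arguments": {
  "steps": [
    {"grip": -1,"dp": [0,0.5,0],"rotation": [0,0,0]},
    {"grip": -1,"dp": [0,1,0],"rotation": [0,0,0]},
    {"grip": -1,"dp": [0,1,0],"rotation": [0,0,0]}
  ]
}}

```text
time_s: 11.28
tcp_pos: [582.4, 20.4, 100.2]
tool_rot: [3.142, -0.0, -0.0]
contact_force: [0.1, 0.1, 0.5]
grip_width: 0.002
grip_force: 0.0
```

```bash
python3 st.py | head -3
```

```text
[582.4  20.4 100.2] [0.1 0.1 0.5] finger -8.2 39.4
red 90 25.1 -32.4 ang -52.3 setting 7.06
red 1769 -28.5 33.7 ang 130.2 setting -1.05
```

The red line now reads -52°, so it has snapped to 7. I'll back off, lift over the button and verify.

Request:
{"name": "jog_arm", "arguments": {
  "steps": [
    {"grip": -1,"dp": [0,-4,0],"rotation": [0,0,0]},
    {"grip": -1,"dp": [0,-9,0],"rotation": [0,0,0]},
    {"grip": -1,"dp": [0,-9,-20],"rotation": [0,0,0]},
    {"grip": -1,"dp": [0,-9,-50],"rotation": [0,0,0]},
    {"grip": -1,"dp": [-20,15,-80],"rotation": [0,0,0]},
    {"grip": -1,"dp": [-50,40,-80],"rotation": [0,0,0]},
    {"grip": -1,"dp": [-80,68,-80],"rotation": [0,0,0]},
    {"grip": -1,"dp": [-98,84,-80],"rotation": [0,0,0]}
  ]
}}

```text
time_s: 12.0
tcp_pos: [482.6, -64.6, 180.9]
tool_rot: [3.141, 0.001, 0.0]
contact_force: [0.4, -0.3, -0.1]
grip_width: 0.002
grip_force: 0.0
```

```bash
python3 m.py
python3 - <<'E'
from h import *
b=[]
for n,s in(("top",0),("scene",0)):
    im=cv2.imread(f"pics/{n}0.png"); h=cv2.cvtColor(im,cv2.COLOR_BGR2HSV); g=cv2.inRange(h,(50,100,60),(80,255,255))
    x,y=(367,234) if n=="top" else (278,239); m=np.zeros_like(g); m[y-12:y+12,x-12:x+12]=g[y-12:y+12,x-12:x+12]; ys,xs=np.nonzero(m); b.append((xs.mean(),ys.mean())); print(n,b[-1],len(xs))
P=[CAL[n]['K']@np.c_[CAL[n]['R'],CAL[n]['t']] for n in("top","scene")]
X=cv2.triangulatePoints(P[0],P[1],np.array(b[0]),np.array(b[1])).ravel(); print(X[:3]/X[3])
print(r.read_state()['tcp_pos'])
E
```

```text
top best [ 1.381e+02  1.050e+02  8.000e-02  0.000e+00 -2.000e+00] nominal 106.0 0.03111111111111124
top best [143.97 -50.     6.96  -3.     3.  ] nominal -50.0 6.964444444444444
scene best [ 1.488e+02  1.090e+02 -1.000e-01  3.000e+00 -1.000e+00] nominal 105.0 0.07555555555555568
scene best [138.08 -51.     7.01  -1.     2.  ] nominal -50.0 6.964444444444444
top (np.float64(366.3669724770642), np.float64(233.0183486238532)) 109
scene (np.float64(277.3609022556391), np.float64(237.0300751879699)) 133
[485.45832608 -62.08921993 102.01886983]
[481.86286969 -64.75958652 180.17476882]
```

The selector is confirmed at 7: -50 to -51° in both cameras. The button top triangulates to about (485, -63, 102). Now I'll descend on it.

Request:
{"name": "jog_arm", "arguments": {
  "steps": [
    {"grip": -1,"dp": [1,-1,0],"rotation": [0,0,0]},
    {"grip": -1,"dp": [1,-1,20],"rotation": [0,0,0]},
    {"grip": -1,"dp": [1,-1,40],"rotation": [0,0,0]},
    {"grip": -1,"dp": [1,-1,55],"rotation": [0,0,0]},
    {"grip": -1,"dp": [1,-1,65],"rotation": [0,0,0]},
    {"grip": -1,"dp": [1,-1,68],"rotation": [0,0,0]},
    {"grip": -1,"dp": [1,-1,68],"rotation": [0,0,0]}
  ]
}}

```text
time_s: 12.68
tcp_pos: [485.5, -61.7, 111.3]
tool_rot: [-3.141, -0.001, 0.003]
contact_force: [-0.5, -0.4, 0.3]
grip_width: -0.001
grip_force: 0.0
```

Request:
{"name": "jog_arm", "arguments": {
  "steps": [
    {"grip": -1,"dp": [0,0,2],"rotation": [0,0,0]},
    {"grip": -1,"dp": [0,0,4],"rotation": [0,0,0]},
    {"grip": -1,"dp": [0,0,6],"rotation": [0,0,0]},
    {"grip": -1,"dp": [0,0,8],"rotation": [0,0,0]}
  ]
}}

```text
time_s: 13.02
tcp_pos: [486.5, -62.5, 105.1]
tool_rot: [3.141, -0.001, 0.003]
contact_force: [0.9, 1.4, 2.2]
grip_width: -0.001
grip_force: 1.0
```

Request:
{"name": "jog_arm", "arguments": {
  "steps": [
    {"grip": -1,"dp": [0,0,1],"rotation": [0,0,0]},
    {"grip": -1,"dp": [0,0,2],"rotation": [0,0,0]},
    {"grip": -1,"dp": [0,0,2],"rotation": [0,0,0]}
  ]
}}

```text
time_s: 13.27
tcp_pos: [486.5, -62.6, 102.9]
tool_rot: [3.141, -0.001, 0.003]
contact_force: [0.9, 0.6, 3.2]
grip_width: 0.005
grip_force: 1.5
```

Request:
{"name": "jog_arm", "arguments": {
  "steps": [
    {"grip": -1,"dp": [0,0,1],"rotation": [0,0,0]},
    {"grip": -1,"dp": [0,0,2],"rotation": [0,0,0]},
    {"grip": -1,"dp": [0,0,2],"rotation": [0,0,0]}
  ]
}}

```text
time_s: 13.52
tcp_pos: [486.5, -62.6, 101.0]
tool_rot: [3.141, -0.001, 0.003]
contact_force: [2.2, 0.5, 5.0]
grip_width: -0.003
grip_force: 2.3
```

Request:
{"name": "jog_arm", "arguments": {
  "steps": [
    {"grip": -1,"dp": [0,0,1],"rotation": [0,0,0]},
    {"grip": -1,"dp": [0,0,2],"rotation": [0,0,0]},
    {"grip": -1,"dp": [0,0,2],"rotation": [0,0,0]}
  ]
}}

```text
time_s: 13.77
tcp_pos: [486.5, -62.6, 100.8]
tool_rot: [3.141, -0.0, 0.002]
contact_force: [-2.9, 1.3, 17.0]
grip_width: -0.0
grip_force: 8.3
```

There is a hard stop at z = 100.8 with 17 N. I'll release slowly to see where contact ends, which confirms the travel.

Request:
{"name": "jog_arm", "arguments": {
  "steps": [
    {"grip": -1,"dp": [0,0,-3],"rotation": [0,0,0]},
    {"grip": -1,"dp": [0,0,-6],"rotation": [0,0,0]},
    {"grip": -1,"dp": [0,0,-6.5],"rotation": [0,0,0]},
    {"grip": -1,"dp": [0,0,-6.5],"rotation": [0,0,0]}
  ]
}}

```text
time_s: 14.1
tcp_pos: [485.5, -62.6, 104.7]
tool_rot: [3.141, -0.0, 0.0]
contact_force: [1.1, -0.4, 1.7]
grip_width: 0.0
grip_force: 1.0
```

Request:
{"name": "jog_arm", "arguments": {
  "steps": [
    {"grip": -1,"dp": [0,0,-1.5],"rotation": [0,0,0]},
    {"grip": -1,"dp": [0,0,-1.5],"rotation": [0,0,0]},
    {"grip": -1,"dp": [0,0,-1.5],"rotation": [0,0,0]}
  ]
}}

```text
time_s: 14.35
tcp_pos: [485.0, -62.5, 105.8]
tool_rot: [3.142, -0.0, -0.002]
contact_force: [0.9, -0.7, 1.6]
grip_width: 0.002
grip_force: 0.8
```

Request:
{"name": "jog_arm", "arguments": {
  "steps": [
    {"grip": -1,"dp": [0,0,-1.5],"rotation": [0,0,0]},
    {"grip": -1,"dp": [0,0,-1.5],"rotation": [0,0,0]},
    {"grip": -1,"dp": [0,0,-1.5],"rotation": [0,0,0]}
  ]
}}

```text
time_s: 14.6
tcp_pos: [484.8, -62.3, 107.2]
tool_rot: [-3.141, 0.0, 0.002]
contact_force: [0.3, -0.2, -0.1]
grip_width: -0.001
grip_force: 0.0
```

The button was still in contact at 105.8 and free by 107.2, so it travelled 5 to 6.4 mm to the stop. Now I'll lift clear and do a final check.

Request:
{"name": "jog_arm", "arguments": {
  "steps": [
    {"grip": -1,"dp": [0,0,-20],"rotation": [0,0,0]},
    {"grip": -1,"dp": [0,0,-50],"rotation": [0,0,0]},
    {"grip": -1,"dp": [0,0,-80],"rotation": [0,0,0]},
    {"grip": -1,"dp": [0,0,-90],"rotation": [0,0,0]},
    {"grip": -1,"dp": [0,0,-90],"rotation": [0,0,0]},
    {"grip": -1,"dp": [0,0,-90],"rotation": [0,0,0]}
  ]
}}

```text
time_s: 15.1
tcp_pos: [485.4, -62.4, 197.5]
tool_rot: [3.142, -0.0, 0.0]
contact_force: [-0.6, 0.2, -0.8]
grip_width: 0.002
grip_force: 0.0
```

```bash
python3 m.py
python3 - <<'E'
from h import *
for f in("scene0","scene_now"):
    h=cv2.cvtColor(cv2.imread(f"pics/{f}.png"),cv2.COLOR_BGR2HSV); g=cv2.inRange(h,(50,100,60),(80,255,255))[225:255,262:295]; b=cv2.inRange(h,(100,130,80),(125,255,255))[240:275,235:265]
    print(f,[np.argwhere(m).mean(0).round(1) for m in(g,b)],[(m>0).sum() for m in (g,b)])
s=r.read_state(); print(s['tcp_pos'],s['contact_force'])
print(r.hand_in())
E
```

```text
top best [ 1.381e+02  1.050e+02  8.000e-02  0.000e+00 -2.000e+00] nominal 106.0 0.03111111111111124
top best [144.4  -50.     6.96  -3.     3.  ] nominal -50.0 6.964444444444444
scene best [ 1.488e+02  1.090e+02 -1.000e-01  3.000e+00 -1.000e+00] nominal 105.0 0.07555555555555568
scene best [137.57 -48.     6.88  -2.     1.  ] nominal -50.0 6.964444444444444
scene0 [array([12. , 15.4]), array([15.9, 14.8])] [np.int64(133), np.int64(121)]
scene_now [array([12. , 15.4]), array([15.9, 14.8])] [np.int64(134), np.int64(121)]
[484.09469202 -62.20914348 195.669864  ] [-0.59130966  0.5406819   0.44777279]
the job is handed in; nothing more can be done
None
```

Handed in: both cameras show the selector at 7, the green button was pressed to its hard stop and is back up, the vial hasn't moved, and no other loose object was approached; the hand-in returned no verdict.

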